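# Square a row of ferrite cores home in a bonding jig with a straightedge

### The arm

A 6-joint arm with a two-finger parallel gripper is mounted at the origin on the work surface. World frame = base frame: x ahead of the robot, y to its left, z up, the work surface at z = 0. Lengths are in m, angles in degrees, forces in N, time in s.
With the tool pointing down it reaches from about 0.35 to 0.875 m from the base axis. Payload 4.2 kg.
Tool frame: the origin (TCP) lies midway between the tips of the shut fingers; the grasp point (between the pads) lies 19 mm behind it; x points along the fingers, y is the direction in which the jaws open and shut, and the axes are right-handed (so a half turn about x gives the same grasp; the last joint's range is limited). The gripper opens to 85 mm and grips with 20 to 120 N. Pads are 22 mm wide; open, the fingers measure 114 mm over their backs; the gripper's body (76 mm by 85 mm) begins 54 mm behind the grasp point. The pads swing forward as they close: fully open they stand 13 mm farther back than shut.
Start: joints at [81.051, 22.042, 0.453, 0, -68.411, -14.817], TCP at [0.252, 0.572, 0.231] pointing down, gripper open.
Joint ranges: [-179.83, 179.83], [-69.29, 118.12], [-61.27, 80.66], [-181.25, 117.63], [-171.15, -9.14], [-177.46, 177.46]. Speed limits (degrees/s): [159.86, 159.86, 180, 180, 180, 180].

### API

Orientations are given as [roll, pitch, yaw] about the fixed x, y, z axes, in that order (R = Rz(yaw) Ry(pitch) Rx(roll)).
In Python, from station import * gives the robot as it stands. The module is installed in compiled form; this text tells all that it offers.
- The arm moves only by the tool play_rows, never from a script. Its argument "moves" is text: rows parted by semicolons, each of 7 numbers parted by spaces: the closure, from 0 (fully open) to 1 (shut), then the shift along the world's x, y, z in m, then the turn, a rotation vector about the world's x, y, z in rad. A call has exactly 8 rows; each row is the pose to reach, as a shift and turn from the pose commanded when the call began; what a row does not reach only later rows make up. A row lasts 1/8 s, in which the tool goes at most 62.5 mm and 10.7 degrees, less where a joint would pass 70% of its speed; a pose out of reach is approached as far as the arm can. A call with a gripper value outside its range is refused whole. The fingers move at their own pace and stop on an object; the grip force is fixed at half the most. Time passes only in rows, so rows that repeat a pose let the fingers close, or fill a call up. It gives the time, the measured TCP pose, the force and the opening at its end, in the units of the state.
- observe(): the state, without advancing time (a new reading comes with each control period).
- read_camera(name): name is "side" or "top" or "wrist"; returns the picture (400x640x3 uint8, red, green, blue); there is no depth.
- camera_model(name): a dict with "intrinsics" (3x3 intrinsics, pixels), "dist" ([k1, k2, p1, p2, k3] as OpenCV has them; the pictures are not rectified), "extrinsics" (4x4, takes a point from world to camera coordinates). Camera axes: x right, y up, looking along -z (the intrinsics and any distortion apply to the point x, -y, -z); pixel columns grow to the right and rows downward; lengths in m; the calibration is good to about 2 mm. A picture is of the moment at which its call begins: read the wrist's pose just before it. camera_model takes no time and is no camera call; for the wrist camera it gives the pose at the moment of the call.
- hand_in(): hands the job in, once; it reports no verdict.
The state is a dict: "clock": time; "joints": joint angles; "dq": joint speeds; "joint_torque": joint torques, N m; "tool_pos": TCP position; "orientation": TCP orientation; "force": force on the tool from outside, world axes, zero at the start; "ft_torque": the same for the moment, N m; "gripper_width": finger opening in m.
Only numpy, scipy, OpenCV 4.12 (cv2) and the standard library are available. Lean on these libraries where they do the work, as an engineer would, in place of code of your own. Each camera call takes 0.05 s, during which the arm holds its last target. There are 200 camera calls.

### The job

Pick up the aluminium straightedge by its rib and use its long front edge to push the four ferrite cores together, as one row, into the jig until every core bears on the stop bar; press the row home for about a second with a steady push of about 10 newtons, and never over 14 because ferrite chips. Then stand the straightedge back on its rubber mat, along the mat, and let go. Move the cores only with the straightedge, not with the fingers, keep them standing, and leave the other things on the bench where they are.

Things in the scene. Friction and masses are not known exactly. Their poses are not given: they have to be found in the camera images.
- jig: Aluminium jig: fixed rear beam and, before it on rods, a stop bar (rigid, along own y, 172 mm long, 23 high) locked at a new setting each time: its front face lies 0 to 18 mm ahead (-x) of this origin, feel for it. Origin at bench level, mid-length. Push along own +x. Bar cheeks 19 mm high, 20 mm forward of the face; clear width 142 mm at the bar, 150 at the mouth. No floor
- core0_center (a point): Centre of one of four like ferrite pot cores: black upright disc, 26 mm diameter, 16 mm high, 40 g, loose on the bench (centre 8 mm up). They start staggered, in the jig's frame at x = -125 to -70 mm and within 51 mm of y = 0, and slide on the bench. Home: 13 mm in front of the stop bar's face, so x = -31 to -13 mm by its setting
- core1_center (a point): Centre of one of four like ferrite pot cores: black upright disc, 26 mm diameter, 16 mm high, 40 g, loose on the bench (centre 8 mm up). They start staggered, in the jig's frame at x = -125 to -70 mm and within 51 mm of y = 0, and slide on the bench. Home: 13 mm in front of the stop bar's face, so x = -31 to -13 mm by its setting
- core2_center (a point): Centre of one of four like ferrite pot cores: black upright disc, 26 mm diameter, 16 mm high, 40 g, loose on the bench (centre 8 mm up). They start staggered, in the jig's frame at x = -125 to -70 mm and within 51 mm of y = 0, and slide on the bench. Home: 13 mm in front of the stop bar's face, so x = -31 to -13 mm by its setting
- core3_center (a point): Centre of one of four like ferrite pot cores: black upright disc, 26 mm diameter, 16 mm high, 40 g, loose on the bench (centre 8 mm up). They start staggered, in the jig's frame at x = -125 to -70 mm and within 51 mm of y = 0, and slide on the bench. Home: 13 mm in front of the stop bar's face, so x = -31 to -13 mm by its setting
- straightedge_mid (a point): Mid-height (36 mm up) of the 250 g aluminium straightedge, in its rib. Own z up. Foot: 170 mm long (own y), 12 high, from 10 mm behind to 24 mm ahead of this point (own x); its front face at x = +24 mm, a slippery white plastic strip, pushes. Grip rib on the foot: 12 mm thick (x), 50 long (y), centred on this point, 12 to 72 mm above the underside. Starts standing on the mat
- mat: Black rubber mat fixed to the bench, 60 mm (own x) by 190 mm (own y), 4 mm thick; origin at the centre of its underside. The straightedge starts on it, middle within 9 mm of the mat's centre, length along the mat's y and own x along the mat's x to 0.1 rad
- canister_mid (a point): Bystander: screw-top aluminium canister of fuses, upright, 51 mm diameter, 62 mm high; point at half height
- bracket_mid (a point): Bystander: zinc-plated steel angle bracket, 50 x 60 mm, 43 mm high; point at half height over the middle of its foot
- carrier_mid (a point): Bystander: white plastic jumper strip carrier, 34 x 110 mm, 14 mm high; point at half height

How it is judged:
By the outcome, as a careful person would: the job done as asked, in the order asked, and still so for the second after the job is handed in, with the robot touching nothing.
It also fails if it takes over 72 s, if anything falls off the work surface, if the arm or the gripper's body presses on something with over 40 N, if the wrist force passes 120 N, or if a joint passes its speed limit or range.

## Working session

There is one attempt and no reset: what is moved stays moved. The work goes in short steps, Python scripts to look and compute and a tool call to move; the robot and the scene stay as the last step left them, time stands still between calls to the robot, and variables do not carry over. Pictures are saved under pics/ and viewed, about 8 in all and at most 12, crops included, and the job is handed in when it is done.

Besides the shell and the picture viewer there is one more tool, called after ">>>" by a JSON object that holds its "fn" and its "kwargs". play_rows: Moves the arm, as the interface text tells. Its arguments: {"type":"object","properties":{"moves":{"type":"string"}},"required":["moves"]}

```bash
mkdir -p pics
cat > h.py <<'E'
import numpy as np, cv2
from station import *
def ray(name,px,z,m=None):
    m=m or camera_model(name); K=np.array(m["intrinsics"],float);d=np.array(m["dist"],float);E=np.array(m["extrinsics"],float)
    p=cv2.undistortPoints(np.array(px,float).reshape(-1,1,2),K,d).reshape(-1,2)
    v=np.c_[p[:,0],-p[:,1],-np.ones(len(p))]@E[:3,:3]; c=-E[:3,:3].T@E[:3,3]
    return c+v*((z-c[2])/v[:,2])[:,None]
def proj(name,P,m=None):
    m=m or camera_model(name); K=np.array(m["intrinsics"],float);d=np.array(m["dist"],float);E=np.array(m["extrinsics"],float)
    q=np.atleast_2d(P)@E[:3,:3].T+E[:3,3]; q=q*[1,-1,-1]
    return cv2.projectPoints(q,np.zeros(3),np.zeros(3),K,d)[0].reshape(-1,2)
def snap(name,f):
    im=read_camera(name); cv2.imwrite(f"pics/{f}.png",im[:,:,::-1]); return im
E
python3 - <<'E'
from h import *
s=observe(); print({k:np.round(v,3).tolist() for k,v in s.items()})
for n in("top","side"):
    im=snap(n,n+"1"); m=camera_model(n); E=np.array(m["extrinsics"]); print(n,-E[:3,:3].T@E[:3,3],np.array(m["intrinsics"]).tolist())
E
```

```text
{'clock': 0.0, 'joints': [81.052, 22.092, 0.379, -0.028, -68.41, -14.816], 'dq': [0.036, 0.034, -0.031, -0.046, -0.014, -0.037], 'joint_torque': [-0.0, -39.228, 18.84, 4.186, -0.005, -0.0], 'tool_pos': [0.252, 0.571, 0.23], 'orientation': [92.777, 89.874, -110.997], 'force': [0.329, -0.567, -0.188], 'ft_torque': [0.031, -0.005, -0.002], 'gripper_width': 0.085}
top [ 0.37437131 -0.01793654  1.12870281] [[507.64756360733605, 0.0, 319.0026969280615], [0.0, 507.64756360733605, 189.95020404797762], [0.0, 0.0, 1.0]]
side [ 0.31553447 -0.41293673  0.67418074] [[394.9645704125116, 0.0, 319.7179609937489], [0.0, 394.9645704125116, 197.36635187107316], [0.0, 0.0, 1.0]]
```

View pics/top1.png

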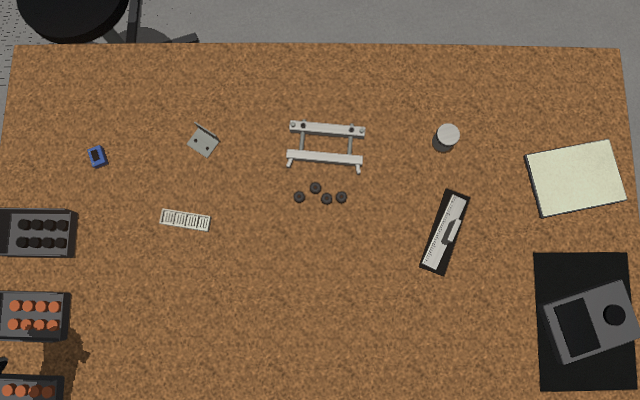

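View pics/side1.png

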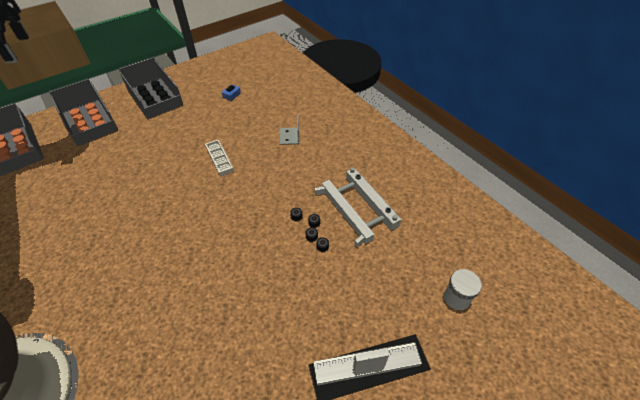

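Run:
```python
import cv2
t=cv2.imread("pics/top1.png"); s=cv2.imread("pics/side1.png")
a=cv2.resize(t[112:212,275:375],None,fx=4,fy=4,interpolation=cv2.INTER_CUBIC)
b=cv2.resize(t[182:282,395:495],None,fx=4,fy=4,interpolation=cv2.INTER_CUBIC)
c=cv2.resize(s[325:400,295:445],None,fx=2.66,fy=2.66,interpolation=cv2.INTER_CUBIC)
d=cv2.resize(s[165:255,280:430],None,fx=2.66,fy=2.66,interpolation=cv2.INTER_CUBIC)
import numpy as np
o=np.zeros((600,800,3),np.uint8);o[:400,:400]=a;o[:400,400:]=b;o[400:400+c.shape[0],:c.shape[1]]=c[:,:400];o[400:600,400:]=d[:200,:399+1].copy() if d.shape[1]>=400 else cv2.resize(d,(400,240))[:200]
cv2.imwrite("pics/crop1.png",o)
```

```text
(no output)
```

View pics/crop1.png

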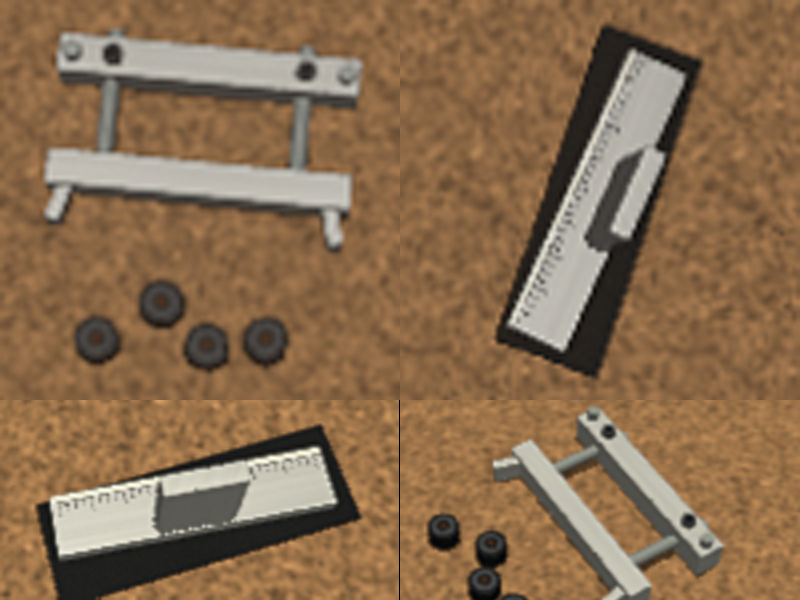

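Run:
```python
from h import *
from scipy.spatial.transform import Rotation as Ro
np.set_printoptions(precision=4,suppress=True)
T=lambda a,x0,y0:[((x+.5)/4-.5+x0,(y+.5)/4-.5+y0) for x,y in a]
S=lambda a:[((x+.5)/2.66-.5+295,(y-400+.5)/2.66-.5+325) for x,y in a]
b=T([(632,48),(686,70),(562,350),(508,325)],395-100,182); print("foot top",P:=ray("top",b,.016)); print("mid",P.mean(0),"yaw",np.degrees(np.arctan2(*(P[0]-P[3])[[1,0]])))
print("rib top",R:=ray("top",T([(640,147),(666,152),(632,242),(608,236)],295,182),.076),R.mean(0))
m=ray("top",T([(604,26),(702,64),(598,377),(497,340)],295,182),.004);print("mat",m,m.mean(0))
f=ray("side",S([(52,497),(322,447),(337,505),(58,557)]),.016);print("side foot",f,f.mean(0))
r=ray("side",S([(163,475),(250,465),(247,486),(157,494)]),.076);print("side rib",r,r.mean(0))
t=cv2.imread("pics/top1.png")[112:212,275:375]
g=t.max(2).astype(np.uint8)
k=(g<70).astype(np.uint8); k[:65]=0
k=cv2.morphologyEx(k,cv2.MORPH_CLOSE,np.ones((5,5)))
n,l,st,c=cv2.connectedComponentsWithStats(k)
for i in range(1,n):
    if st[i,4]>30:
        print("core px",c[i]+[275,112],st[i,4], ray("top",[c[i]+[275,112]],.010))
print("bar front top",ray("top",T([(47,180),(350,208)],275,112),.023),"rear",ray("top",T([(51,150),(350,176)],275,112),.023))
print("beam front/back",ray("top",T([(58,78),(358,94),(62,35),(362,60)],275,112),.03))
s=observe(); o=Ro.from_euler("xyz",s["orientation"],degrees=True).as_matrix(); print("tool R",o)
m=camera_model("wrist");E=np.array(m["extrinsics"]);c=-E[:3,:3].T@E[:3,3];print("wcam in tool",o.T@(c-s["tool_pos"]),o.T@(-E[2,:3]),np.array(m["intrinsics"])[0,0])
```

```text
foot top [[ 0.5773 -0.3114  0.016 ]
 [ 0.565  -0.3414  0.016 ]
 [ 0.41   -0.2669  0.016 ]
 [ 0.4233 -0.2377  0.016 ]]
mid [ 0.4939 -0.2893  0.016 ] yaw -25.597033488619953
rib top [[ 0.5136 -0.2978  0.076 ]
 [ 0.5111 -0.3114  0.076 ]
 [ 0.4638 -0.2917  0.076 ]
 [ 0.4669 -0.2793  0.076 ]] [ 0.4889 -0.2951  0.076 ]
mat [[ 0.592  -0.2991  0.004 ]
 [ 0.5706 -0.3541  0.004 ]
 [ 0.3957 -0.289   0.004 ]
 [ 0.4156 -0.2338  0.004 ]] [ 0.4935 -0.294   0.004 ]
side foot [[ 0.4251 -0.2394  0.016 ]
 [ 0.5788 -0.3135  0.016 ]
 [ 0.5614 -0.3438  0.016 ]
 [ 0.4083 -0.2691  0.016 ]] [ 0.4934 -0.2914  0.016 ]
side rib [[ 0.4721 -0.2818  0.076 ]
 [ 0.515  -0.3061  0.076 ]
 [ 0.5059 -0.3137  0.076 ]
 [ 0.4629 -0.2878  0.076 ]] [ 0.489  -0.2974  0.076 ]
core px [327.2646 194.5046] 325 [[ 0.5741 -0.0312  0.01  ]]
core px [298.83 196.74] 100 [[0.5684 0.0324 0.01  ]]
bar front top [[ 0.6574  0.0613  0.023 ]
 [ 0.6426 -0.1087  0.023 ]] rear [[ 0.6748  0.0594  0.023 ]
 [ 0.6611 -0.1088  0.023 ]]
beam front/back [[ 0.7149  0.0559  0.03  ]
 [ 0.7069 -0.1131  0.03  ]
 [ 0.7402  0.0541  0.03  ]
 [ 0.7269 -0.1155  0.03  ]]
tool R [[-0.0007 -0.4031 -0.9151]
 [-0.0019 -0.9151  0.4031]
 [-1.      0.002  -0.0001]]
wcam in tool [-0.1424  0.0008 -0.0665] [0.965  0.0006 0.2621] 276.6392929584554
```

>>> {"fn": "play_rows", "kwargs": {"moves": "0 0.029 -0.053 0 0 0 0; 0 0.058 -0.106 0 0 0 0; 0 0.087 -0.158 0 0 0 0; 0 0.115 -0.21 0 0 0 0; 0 0.144 -0.263 0 0 0 0; 0 0.173 -0.315 0 0 0 0; 0 0.202 -0.368 0 0 0 0; 0 0.23 -0.42 0 0 0 0"}}

```text
clock: 1.1
tool_pos: [0.4823, 0.1501, 0.2312]
orientation: [18.3, 90.0, 174.5]
force: [0.9, 0.5, 0.1]
gripper_width: 0.0854
```

>>> {"fn": "play_rows", "kwargs": {"moves": "0 0.001 -0.056 0 0 0 -0.004; 0 0.002 -0.112 0 0 0 -0.008; 0 0.003 -0.168 0 0 0 -0.012; 0 0.004 -0.224 -0.01 0 0 -0.016; 0 0.005 -0.28 -0.03 0 0 -0.02; 0 0.006 -0.336 -0.05 0 0 -0.024; 0 0.007 -0.392 -0.07 0 0 -0.031; 0 0.0075 -0.448 -0.091 0 0 -0.031"}}

```text
clock: 2.1
tool_pos: [0.4891, -0.2978, 0.1394]
orientation: [-2.3, 90.0, 152.1]
force: [1.5, 1.1, 0.0]
gripper_width: 0.0853
```

Run:
```python
from h import *
from scipy.spatial.transform import Rotation as Ro
np.set_printoptions(precision=4,suppress=True)
s=observe(); print({k:np.round(s[k],4).tolist() for k in("joints","tool_pos","force","ft_torque","dq")})
o=Ro.from_euler("xyz",s["orientation"],degrees=True).as_matrix();print(o[:,1],np.degrees(np.arctan2(-o[1,1],-o[0,1])))
im=snap("wrist","w1")
s=observe(); print(s["tool_pos"],s["force"])
c=(.4895,-.2965);u=np.array([np.cos(np.radians(64.4)),np.sin(np.radians(64.4))]);v=np.array([-u[1],u[0]])
P=[[*(np.array(c)+a*u+b*v),.076] for a,b in((-.006,-.025),(-.006,.025),(.006,.025),(.006,-.025))]
print(proj("wrist",P))
```

```text
{'joints': [-15.1352, 21.7076, -14.3525, -0.0027, -53.9497, 79.5944], 'tool_pos': [0.4891, -0.2978, 0.1394], 'force': [1.5152, 1.1299, 0.0317], 'ft_torque': [0.0253, -0.1193, 0.0066], 'dq': [-46.4239, 30.2672, 19.2174, 0.2019, 11.4969, 46.3594]}
[-0.4312 -0.9023 -0.    ] 64.45762049342368
[ 0.4873 -0.3023  0.1359] [ 1.917  -4.0737 -0.353 ]
[[320.759  186.5583]
 [321.0737 248.3246]
 [305.9523 248.3809]
 [304.6487 186.6205]]
```

View pics/w1.png

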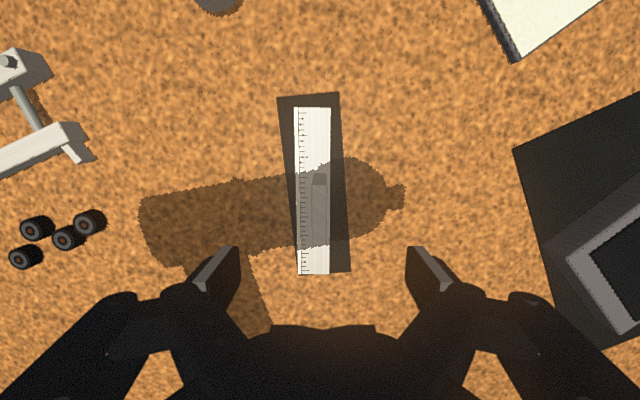

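Run:
```python
from h import *
np.set_printoptions(precision=4,suppress=True)
for i in range(5): read_camera("wrist")
s=observe(); m=camera_model("wrist"); print({k:np.round(s[k],4).tolist() for k in("clock","tool_pos","force","ft_torque","dq")})
im=snap("wrist","w2")
hsv=cv2.cvtColor(im,cv2.COLOR_RGB2HSV)
k=((hsv[:,:,1]<40)&(hsv[:,:,2]>70)).astype(np.uint8); k[:, :250]=0;k[:,400:]=0;k[290:]=0
n,l,st,c=cv2.connectedComponentsWithStats(k)
i=1+np.argmax(st[1:,4]); print(st[i],c[i])
q=cv2.minAreaRect(np.argwhere(l==i)[:,::-1].astype(np.float32)); print(q); P=ray("wrist",cv2.boxPoints(q),.016,m); print(P,P.mean(0))
cc=im[150:260,280:360]; cv2.imwrite("pics/w2c.png",cv2.resize(cc[:,:,::-1],None,fx=5,fy=5,interpolation=cv2.INTER_CUBIC))
u=np.array([np.cos(np.radians(64.4)),np.sin(np.radians(64.4))]);v=np.array([-u[1],u[0]])
print(proj("wrist",[[*(np.array((.4895,-.2965))+a*u+b*v),.076] for a,b in((-.006,-.025),(-.006,.025),(.006,.025),(.006,-.025))],m))
```

```text
{'clock': 2.4, 'tool_pos': [0.4894, -0.2955, 0.1405], 'force': [0.3193, 0.7517, -0.1846], 'ft_torque': [0.0469, 0.0111, -0.0054], 'dq': [1.0561, -1.0056, 0.0981, -0.0366, -0.0444, 0.0601]}
[ 296  107   37  167 3856] [315.3999 179.4048]
((314.0, 190.0), (166.0, 36.0), 90.0)
[[ 0.5768 -0.3113  0.016 ]
 [ 0.5626 -0.3411  0.016 ]
 [ 0.4094 -0.2698  0.016 ]
 [ 0.426  -0.2349  0.016 ]] [ 0.4937 -0.2893  0.016 ]
[[330.3572 184.354 ]
 [329.7444 245.1627]
 [314.9036 245.1328]
 [314.5853 184.3189]]
```

View pics/w2c.png

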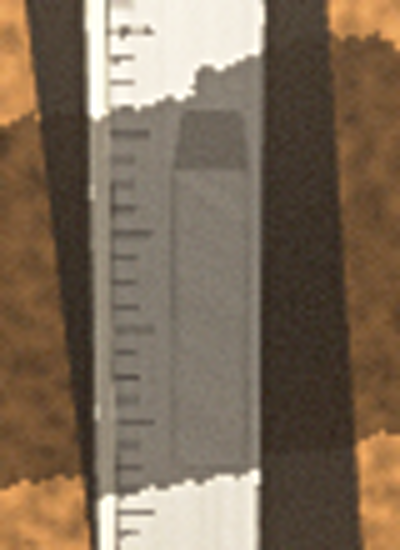

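>>> {"fn": "play_rows", "kwargs": {"moves": "0 0 0 -0.02 0 0 0; 0 0 0 -0.04 0 0 0; 0 0 0 -0.06 0 0 0; 0 0 0 -0.078 0 0 0; 0 0 0 -0.093 0 0 0; 0 0 0 -0.104 0 0 0; 0 0 0 -0.111 0 0 0; 0 0 0 -0.112 0 0 0"}}

```text
clock: 3.45
tool_pos: [0.4893, -0.2959, 0.0281]
orientation: [14.1, 90.0, 168.5]
force: [-0.2, 0.3, 0.5]
gripper_width: 0.0853
```

>>> {"fn": "play_rows", "kwargs": {"moves": "0.3 0 0 0 0 0 0; 0.6 0 0 0 0 0 0; 0.7 0 0 0 0 0 0; 0.8 0 0 0 0 0 0; 0.9 0 0 0 0 0 0; 1 0 0 0 0 0 0; 1 0 0 0 0 0 0; 1 0 0 0 0 0 0"}}

```text
clock: 4.45
tool_pos: [0.4894, -0.296, 0.0284]
orientation: [-171.5, 90.0, -17.1]
force: [0.4, 0.8, 1.0]
gripper_width: 0.0115
```

>>> {"fn": "play_rows", "kwargs": {"moves": "1 0 0 0.02 0 0 0; 1 0 0 0.045 0 0 0; 1 0 0.02 0.06 0 0 -0.08; 1 0 0.055 0.06 0 0 -0.22; 1 0 0.09 0.06 0 0 -0.37; 1 0.002 0.125 0.06 0 0 -0.52; 1 0.004 0.16 0.06 0 0 -0.67; 1 0.005 0.195 0.06 0 0 -0.82"}}

```text
clock: 5.45
tool_pos: [0.4938, -0.0999, 0.0878]
orientation: [68.8, 89.9, 175.9]
force: [0.6, -0.6, -2.3]
gripper_width: 0.0112
```

>>> {"fn": "play_rows", "kwargs": {"moves": "1 0 0.03 0 0 0 -0.14; 1 0 0.06 0 0 0 -0.27; 1 0 0.08 0 0 0 -0.36; 1 0 0.09 0 0 0 -0.386; 1 0 0.09 -0.02 0 0 -0.386; 1 0 0.09 -0.04 0 0 -0.386; 1 0 0.09 -0.05 0 0 -0.386; 1 0 0.09 -0.05 0 0 -0.386"}}

```text
clock: 6.45
tool_pos: [0.4937, -0.0113, 0.0376]
orientation: [111.3, 89.9, -163.3]
force: [-0.8, 0.1, -1.5]
gripper_width: 0.011
```

Run:
```python
from h import *
np.set_printoptions(precision=4,suppress=True)
s=observe();print({k:np.round(s[k],4).tolist() for k in("clock","tool_pos","orientation","joints","force","ft_torque")})
a=snap("top","top2")[110:240,255:395,::-1]; b=snap("side","side2")[160:330,230:430,::-1]
a=cv2.resize(a,None,fx=4.2,fy=4.2,interpolation=cv2.INTER_CUBIC)
cv2.imwrite("pics/crop2.png",a)
s=observe();print(s["force"],s["ft_torque"])
```

```text
{'clock': 6.45, 'tool_pos': [0.4937, -0.0113, 0.0376], 'orientation': [111.3208, 89.8742, -163.3304], 'joints': [17.572, 23.3424, -31.294, -0.0034, -35.4894, -22.2204], 'force': [-0.7654, 0.0997, -1.4623], 'ft_torque': [0.0494, -0.0118, -0.0176]}
[ 0.274  -0.0622 -1.6353] [-0.0219 -0.043  -0.0273]
```

View pics/crop2.png

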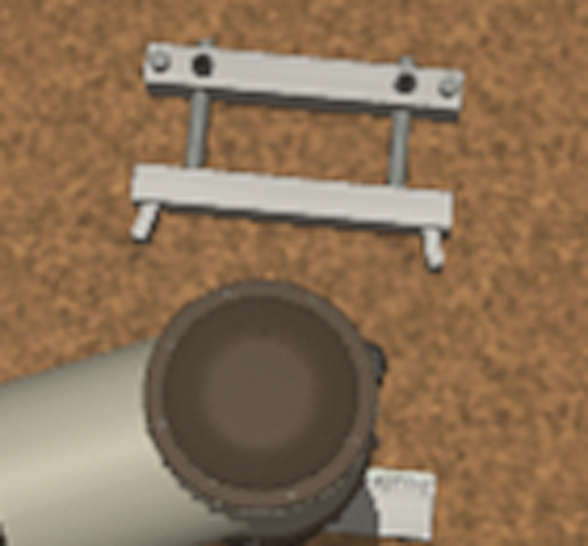

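Run:
```python
from h import *
im=snap("wrist","w3"); cv2.imwrite("pics/w3v.png",im[:,:,::-1])
print(observe()["tool_pos"])
```

```text
[ 0.49490922 -0.01095469  0.03890165]
```

View pics/w3v.png

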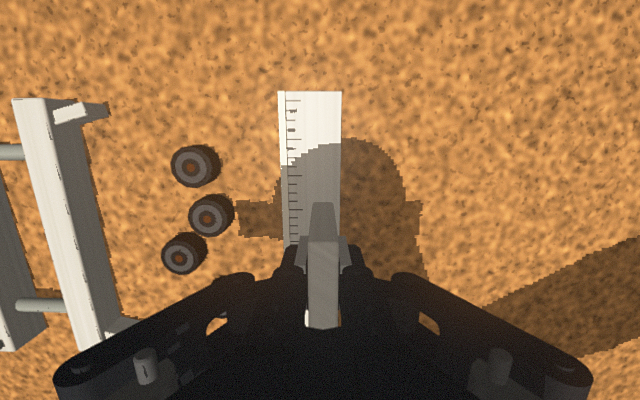

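```bash
cat > edge.py <<'E'
from h import *
def lines(im,m,zs,zb=.023,rows_s=(94,140),rows_b=(130,330)):
    hsv=cv2.cvtColor(im,cv2.COLOR_RGB2HSV).astype(float); V=cv2.GaussianBlur(hsv[:,:,2],(3,3),0); S=cv2.GaussianBlur(hsv[:,:,1],(3,3),0)
    def cross(row,x0,x1,th,up):
        r=row[x0:x1]; 
        for i in range(len(r)-1):
            a,b=r[i],r[i+1]
            if (up and a<th<=b) or (not up and a>th>=b): return x0+i+(a-th)/(a-b)
    out={}
    def fit(name,pts,z):
        if len(pts)<8: print(name,"few",len(pts)); return
        p=np.array(pts); 
        for _ in range(4):
            c=np.polyfit(p[:,1],p[:,0],1); e=p[:,0]-np.polyval(c,p[:,1]); p=p[abs(e)<max(.4,2*e.std())]
        ys=np.array([p[:,1].min(),p[:,1].max()]); Q=ray("wrist",np.c_[np.polyval(c,ys),ys],z,m)
        d=Q[0]-Q[1]; yaw=np.degrees(np.arctan2(-d[0],d[1])); n=np.array([np.cos(np.radians(yaw)),np.sin(np.radians(yaw))])
        print(name,"n",len(p),"rms",e.std().round(3),"ends",Q[:,:2].round(4).tolist(),"yaw",round(yaw,2)); out[name]=(Q,yaw,n)
    return V,S,cross,fit,out
E
python3 - <<'E'
from edge import *
for i in range(2): read_camera("wrist")
s=observe(); m=camera_model("wrist"); im=snap("wrist","w4"); z=s["tool_pos"][2]; print(s["tool_pos"],s["force"])
V,S,cross,fit,out=lines(im,m,0)
for r in (100,130,150,200,250,300): print(r,"V",V[r,20:130:2].astype(int).tolist())
print("S100",S[100,262:300].astype(int).tolist(),"V",V[100,262:300].astype(int).tolist())
fit("edge",[(x,r) for r in range(94,140) if (x:=cross(S[r],262,300,90,False))],z-.024+.012)
E
```

```text
[ 0.49485155 -0.01092716  0.03899498] [ 0.15852258 -1.29813836 -1.90922673]
100 V [209, 211, 226, 229, 230, 231, 230, 232, 232, 230, 228, 216, 168, 103, 93, 96, 97, 101, 104, 108, 109, 113, 109, 106, 103, 102, 103, 101, 104, 172, 211, 190, 176, 191, 209, 216, 219, 223, 224, 213, 199, 201, 202, 193, 199, 200, 189, 190, 190, 205, 220, 219, 205, 206, 203]
130 V [230, 234, 233, 231, 230, 231, 229, 232, 232, 232, 232, 234, 232, 231, 206, 177, 121, 93, 96, 97, 98, 98, 97, 98, 97, 99, 100, 97, 98, 98, 102, 129, 199, 206, 202, 199, 186, 191, 164, 146, 146, 146, 145, 178, 199, 202, 193, 179, 179, 204, 227, 230, 216, 195, 188]
150 V [170, 170, 209, 235, 234, 231, 230, 232, 230, 231, 233, 233, 233, 234, 233, 231, 227, 202, 137, 94, 96, 96, 97, 97, 97, 96, 95, 97, 99, 98, 94, 98, 99, 105, 115, 175, 176, 171, 168, 174, 191, 211, 221, 212, 198, 191, 185, 183, 185, 185, 188, 198, 205, 202, 194]
200 V [196, 210, 209, 200, 198, 194, 201, 205, 207, 230, 234, 232, 229, 231, 229, 230, 233, 232, 234, 234, 232, 230, 217, 193, 120, 88, 93, 94, 93, 94, 94, 92, 93, 96, 94, 92, 94, 92, 96, 166, 209, 210, 197,
[... 338 characters left out ...]
, 120, 120, 118, 119, 118, 117, 116, 115, 113, 113, 112, 112, 111, 110, 108, 109, 107, 107, 105, 104, 100, 159, 237, 232, 229, 231, 232, 232, 235, 233, 232, 231, 231, 231, 209, 145, 91, 88, 89, 89, 89, 90, 89, 89, 87, 87, 89, 90, 109, 130, 197, 208, 223, 230]
S100 [146, 146, 146, 145, 144, 145, 146, 146, 146, 146, 146, 145, 145, 148, 141, 96, 37, 13, 13, 13, 13, 15, 29, 43, 42, 35, 34, 34, 34, 34, 36, 37, 36, 35, 35, 34, 34, 36] V [207, 204, 200, 194, 190, 193, 202, 208, 213, 218, 224, 226, 225, 220, 213, 220, 242, 252, 251, 250, 251, 252, 231, 199, 197, 209, 211, 211, 210, 209, 207, 206, 205, 205, 206, 205, 206, 209]
edge n 46 rms 0.074 ends [[0.5117, -0.0974], [0.5136, -0.0743]] yaw 175.36
```

```bash
sed -i 's/d=Q\[0\]-Q\[1\]/d=Q[1]-Q[0]/' edge.py
python3 - <<'E'
from edge import *
s=observe(); m=camera_model("wrist"); im=cv2.imread("pics/w4.png")[:,:,::-1].copy(); z=s["tool_pos"][2]
V,S,cross,fit,out=lines(im,m,0)
L=lambda r:int(44+(r-100)*.243)
fit("edge",[(x,r) for r in range(94,140) if (x:=cross(S[r],262,300,90,False))],z-.012)
pts=[(x,r) for r in range(130,325) if (x:=cross(V[r],L(r)-6,L(r)+9,155,False))]
fit("bartop",pts,.023)
M=lambda r:int(97+(r-200)*.23)
bp=[(x,r) for r in range(130,320) if (x:=cross(V[r],M(r)-8,M(r)+12,140,True))]
for zz in(0,.002,.004): fit("barbot%g"%zz,bp,zz)
# top image bar front
t=cv2.imread("pics/top1.png"); 
mt=camera_model("top")
g=cv2.GaussianBlur(cv2.cvtColor(t,cv2.COLOR_BGR2HSV)[:,:,2].astype(float),(3,3),0)
p=[]
for c in range(296,356):
    y0=int(112+ (180+ (c-275)*4*.0924-4)/4)
    col=g[y0-4:y0+8,c]; i=np.argmin(np.diff(col)); p.append((c,y0-4+i+.5))
p=np.array(p)
for _ in range(4):
    k=np.polyfit(p[:,0],p[:,1],1);e=p[:,1]-np.polyval(k,p[:,0]);p=p[abs(e)<max(.5,1.5*e.std())]
xs=np.array([292.,358]);Q=ray("top",np.c_[xs,np.polyval(k,xs)],.023);d=Q[0]-Q[1];print("topcam",len(p),Q,np.degrees(np.arctan2(-d[0],d[1])))
# cores, wrist + top
k=((V<75)).astype(np.uint8);
n,l,st,c=cv2.connectedComponentsWithStats(cv2.morphologyEx(k,cv2.MORPH_CLOSE,np.ones((7,7))))
for i in range(1,n):
    if 300<st[i,4]<4000: print(st[i],c[i].round(1),ray("wrist",[c[i]],.008,m))
E
```

```text
edge n 46 rms 0.074 ends [[0.5116, -0.0974], [0.5135, -0.0744]] yaw -4.64
bartop n 155 rms 0.268 ends [[0.6437, -0.0896], [0.6541, 0.0275]] yaw -5.05
barbot0 n 179 rms 0.761 ends [[0.6437, -0.0904], [0.6554, 0.046]] yaw -4.91
barbot0.002 n 179 rms 0.761 ends [[0.642, -0.0903], [0.6536, 0.0446]] yaw -4.91
barbot0.004 n 179 rms 0.761 ends [[0.6403, -0.0901], [0.6518, 0.0433]] yaw -4.91
topcam 57 [[ 0.65501928  0.04860457  0.023     ]
 [ 0.64235072 -0.09941664  0.023     ]] -4.891803025057516
[173 145  48  41 467] [203.7 164.6] [[ 0.56544825 -0.06224276  0.008     ]]
[ 162  194   72   80 2444] [196.7 235.9] [[ 0.57947374 -0.01517776  0.008     ]]
```

>>> {"fn": "play_rows", "kwargs": {"moves": "1 0 0 -0.006 0 0 -0.005; 1 0 0 -0.010 0 0 -0.005; 1 0 0 -0.013 0 0 -0.005; 1 0.006 -0.0005 -0.013 0 0 -0.005; 1 0.013 -0.0011 -0.013 0 0 -0.005; 1 0.020 -0.0017 -0.013 0 0 -0.005; 1 0.026 -0.0022 -0.013 0 0 -0.005; 1 0.0299 -0.0026 -0.013 0 0 -0.005"}}

```text
clock: 7.75
tool_pos: [0.5247, -0.0137, 0.0253]
orientation: [-64.2, 90.0, 20.9]
force: [-0.1, 0.2, -3.7]
gripper_width: 0.0116
```

>>> {"fn": "play_rows", "kwargs": {"moves": "1 0.003 -0.00026 0 0 0 0; 1 0.006 -0.00052 0 0 0 0; 1 0.009 -0.00078 0 0 0 0; 1 0.012 -0.00104 0 0 0 0; 1 0.015 -0.0013 0 0 0 0; 1 0.018 -0.00156 0 0 0 0; 1 0.021 -0.00182 0 0 0 0; 1 0.024 -0.00208 0 0 0 0"}}

```text
clock: 8.75
tool_pos: [0.5484, -0.0157, 0.0253]
orientation: [106.6, 90.0, -168.3]
force: [-0.9, -0.8, -1.9]
gripper_width: 0.0114
```

Run:
```python
from h import *
s=observe();print(s["clock"],s["tool_pos"],s["force"],s["ft_torque"])
snap("wrist","w5"); s=observe();print(s["tool_pos"],s["force"],s["ft_torque"])
```

```text
8.75 [ 0.54841494 -0.01571294  0.02529576] [-0.86708594 -0.82694325 -1.93222667] [0.04274535 0.23818443 0.02495807]
[ 0.548953   -0.01567249  0.02534749] [-0.98671955  1.34703305 -2.55471203] [ 0.02198269  0.08903198 -0.04663579]
```

View pics/w5.png

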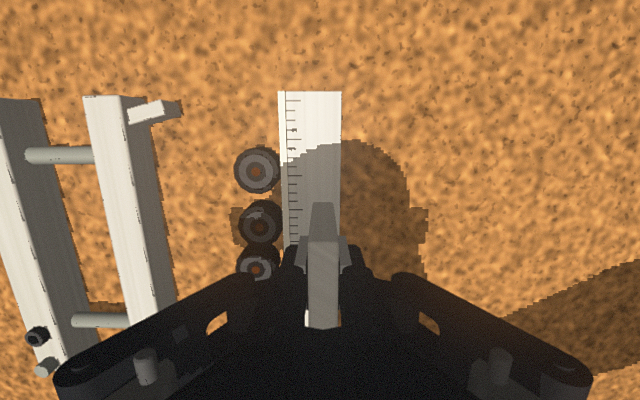

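>>> {"fn": "play_rows", "kwargs": {"moves": "1 0.003 -0.00026 0 0 0 0; 1 0.006 -0.00052 0 0 0 0; 1 0.009 -0.00078 0 0 0 0; 1 0.012 -0.00104 0 0 0 0; 1 0.015 -0.0013 0 0 0 0; 1 0.018 -0.00156 0 0 0 0; 1 0.021 -0.00182 0 0 0 0; 1 0.024 -0.00208 0 0 0 0"}}

```text
clock: 9.8
tool_pos: [0.5725, -0.0178, 0.0253]
orientation: [-9.6, 90.0, 75.4]
force: [-1.6, -0.2, -1.9]
gripper_width: 0.0112
```

>>> {"fn": "play_rows", "kwargs": {"moves": "1 0.003 -0.00026 0 0 0 0; 1 0.006 -0.00052 0 0 0 0; 1 0.009 -0.00078 0 0 0 0; 1 0.012 -0.00104 0 0 0 0; 1 0.014 -0.00121 0 0 0 0; 1 0.016 -0.00138 0 0 0 0; 1 0.018 -0.00156 0 0 0 0; 1 0.019 -0.00165 0 0 0 0"}}

```text
clock: 10.8
tool_pos: [0.5914, -0.0194, 0.0253]
orientation: [41.3, 90.0, 126.4]
force: [-1.1, 0.2, -1.7]
gripper_width: 0.0112
```

```bash
cat > rd.py <<'E'
from h import *
import sys
n=int(sys.argv[1]);F=[];T=[]
for i in range(n): read_camera("wrist"); s=observe(); F.append(s["force"]);T.append(s["ft_torque"])
F=np.array(F);T=np.array(T);nn=np.array([.9963,-.0863,0])
print(s["clock"],np.round(s["tool_pos"],5),"F",F.mean(0).round(2),"sd",F.std(0).round(2),"T",T.mean(0).round(3),"push",(-F@nn).round(2),"pos.n",np.dot(s["tool_pos"],nn).round(5))
E
python3 rd.py 4
python3 - <<'E'
from edge import *
s=observe(); m=camera_model("wrist"); im=snap("wrist","w6"); z=s["tool_pos"][2]; V,S,cross,fit,out=lines(im,m,0)
fit("edge",[(x,r) for r in range(94,140) if (x:=cross(S[r],262,300,90,False))],z-.0124)
e=out["edge"]; n=e[2]; print("front·n",[float(q[:2]@[.9963,-.0863]) for q in e[0]], "tcp", np.dot(s["tool_pos"],[.9963,-.0863,0])+.024)
E
```

```text
11.0 [ 0.59144 -0.0194   0.02537] F [-0.29 -0.18 -2.18] sd [0.2  0.41 0.59] T [0.008 0.201 0.015] push [ 0.31 -0.03  0.38  0.43] pos.n 0.59093
edge n 46 rms 0.067 ends [[0.608, -0.106], [0.6099, -0.0829]] yaw -4.87
front·n [0.6148624159529918, 0.6148282195641819] tcp 0.6149285268097553
```

View pics/w6.png

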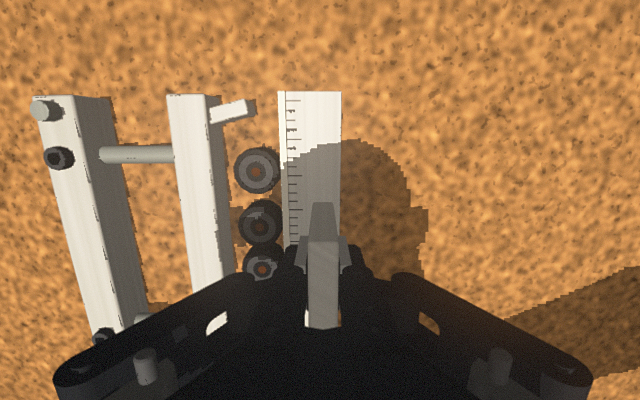

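Run:
```python
from edge import *
m=camera_model("wrist"); im=cv2.imread("pics/w6.png")[:,:,::-1].copy(); V,S,cross,fit,out=lines(im,m,0)
def lastbright(r):
    x0=205+int((r-100)*.08)
    for i in range(x0+18,x0-20,-1):
        a,b=V[r,i-1],V[r,i]
        if a>165>=b and V[r,i+3]<130: return i-1+(a-165)/(a-b)
pts=[(x,r) for r in range(126,270) if (x:=lastbright(r))]
print([tuple(np.round(p,1)) for p in pts[::14]])
fit("bar",pts,.023); print([float(q[:2]@[.9963,-.0863]) for q in out["bar"][0]])
```

```text
[(np.float64(207.1), np.float64(126.0)), (np.float64(207.9), np.float64(140.0)), (np.float64(209.8), np.float64(154.0)), (np.float64(211.2), np.float64(168.0)), (np.float64(211.3), np.float64(182.0)), (np.float64(214.0), np.float64(196.0)), (np.float64(215.2), np.float64(210.0)), (np.float64(216.5), np.float64(224.0)), (np.float64(216.3), np.float64(238.0)), (np.float64(218.4), np.float64(252.0)), (np.float64(221.2), np.float64(266.0))]
bar n 131 rms 0.519 ends [[0.6439, -0.0927], [0.6515, -0.0128]] yaw -5.44
[0.6494756345592659, 0.650165512677433]
```

>>> {"fn": "play_rows", "kwargs": {"moves": "1 0.0005 -0.00004 0 0 0 0; 1 0.001 -0.00009 0 0 0 0; 1 0.0015 -0.00013 0 0 0 0; 1 0.002 -0.00017 0 0 0 0; 1 0.0025 -0.00022 0 0 0 0; 1 0.003 -0.00026 0 0 0 0; 1 0.0035 -0.0003 0 0 0 0; 1 0.004 -0.00035 0 0 0 0"}}

```text
clock: 12.05
tool_pos: [0.5953, -0.0197, 0.0253]
orientation: [-28.5, 90.0, 56.5]
force: [-0.2, 0.6, -2.9]
gripper_width: 0.0112
```

>>> {"fn": "play_rows", "kwargs": {"moves": "1 0.0003 -0.00003 0 0 0 0; 1 0.0006 -0.00005 0 0 0 0; 1 0.0009 -0.00008 0 0 0 0; 1 0.0012 -0.0001 0 0 0 0; 1 0.0015 -0.00013 0 0 0 0; 1 0.0018 -0.00016 0 0 0 0; 1 0.002 -0.00017 0 0 0 0; 1 0.002 -0.00017 0 0 0 0"}}

```text
clock: 13.05
tool_pos: [0.5973, -0.0199, 0.0253]
orientation: [-72.8, 90.0, 12.3]
force: [-1.0, 0.2, -1.7]
gripper_width: 0.0113
```

```bash
python3 rd.py 3
```

```text
13.2 [ 0.59737 -0.01991  0.02537] F [-0.96  0.46 -2.2 ] sd [0.35 0.51 0.49] T [-0.002  0.234  0.021] push [0.86 1.43 0.71] pos.n 0.59688
```

>>> {"fn": "play_rows", "kwargs": {"moves": "1 0.0002 -0.00002 0 0 0 0; 1 0.0004 -0.00003 0 0 0 0; 1 0.0006 -0.00005 0 0 0 0; 1 0.0008 -0.00007 0 0 0 0; 1 0.001 -0.00009 0 0 0 0; 1 0.001 -0.00009 0 0 0 0; 1 0.001 -0.00009 0 0 0 0; 1 0.001 -0.00009 0 0 0 0"}}

```text
clock: 14.2
tool_pos: [0.5984, -0.02, 0.0253]
orientation: [-82.9, 90.0, 2.2]
force: [-0.1, -1.2, -2.0]
gripper_width: 0.0111
```

```bash
python3 rd.py 3
```

```text
14.35 [ 0.59838 -0.02002  0.02538] F [-0.92  0.06 -2.52] sd [0.5  0.53 0.48] T [0.012 0.24  0.036] push [0.9  1.54 0.32] pos.n 0.59789
```

>>> {"fn": "play_rows", "kwargs": {"moves": "1 0.0001 -0.00001 0 0 0 0; 1 0.0002 -0.00002 0 0 0 0; 1 0.0003 -0.00003 0 0 0 0; 1 0.0004 -0.00003 0 0 0 0; 1 0.0005 -0.00004 0 0 0 0; 1 0.0005 -0.00004 0 0 0 0; 1 0.0005 -0.00004 0 0 0 0; 1 0.0005 -0.00004 0 0 0 0"}}

```text
clock: 15.35
tool_pos: [0.5988, -0.0201, 0.0253]
orientation: [-69.5, 90.0, 15.6]
force: [-1.1, 0.3, -2.1]
gripper_width: 0.011
```

```bash
python3 rd.py 3
```

```text
15.5 [ 0.59883 -0.02004  0.02535] F [-0.95  0.23 -1.96] sd [0.19 0.3  0.34] T [-0.002  0.21   0.005] push [1.15 0.71 1.04] pos.n 0.59835
```

>>> {"fn": "play_rows", "kwargs": {"moves": "1 0.0001 -0.00001 0 0 0 0; 1 0.0002 -0.00002 0 0 0 0; 1 0.0003 -0.00003 0 0 0 0; 1 0.0004 -0.00003 0 0 0 0; 1 0.0005 -0.00004 0 0 0 0; 1 0.0005 -0.00004 0 0 0 0; 1 0.0005 -0.00004 0 0 0 0; 1 0.0005 -0.00004 0 0 0 0"}}

```text
clock: 16.5
tool_pos: [0.5993, -0.0201, 0.0253]
orientation: [-83.0, 90.0, 2.0]
force: [-0.3, 0.1, -2.0]
gripper_width: 0.0114
```

```bash
python3 rd.py 3
```

```text
16.65 [ 0.59934 -0.02011  0.02534] F [-0.77 -0.29 -2.08] sd [0.21 0.24 0.04] T [0.034 0.216 0.019] push [1.03 0.66 0.53] pos.n 0.59886
```

>>> {"fn": "play_rows", "kwargs": {"moves": "1 0.0001 -0.00001 0 0 0 0; 1 0.0002 -0.00002 0 0 0 0; 1 0.0003 -0.00003 0 0 0 0; 1 0.0004 -0.00003 0 0 0 0; 1 0.0005 -0.00004 0 0 0 0; 1 0.0005 -0.00004 0 0 0 0; 1 0.0005 -0.00004 0 0 0 0; 1 0.0005 -0.00004 0 0 0 0"}}

```text
clock: 17.65
tool_pos: [0.5998, -0.0201, 0.0253]
orientation: [-70.5, 90.0, 14.5]
force: [-0.6, -0.1, -2.0]
gripper_width: 0.0115
```

```bash
python3 rd.py 3
```

```text
17.8 [ 0.59984 -0.02015  0.02534] F [-0.63  0.31 -1.98] sd [0.17 0.29 0.33] T [ 0.007  0.234 -0.001] push [0.8  0.39 0.77] pos.n 0.59936
```

>>> {"fn": "play_rows", "kwargs": {"moves": "1 0.0001 -0.00001 0 0 0 0; 1 0.0002 -0.00002 0 0 0 0; 1 0.0003 -0.00003 0 0 0 0; 1 0.0004 -0.00003 0 0 0 0; 1 0.0005 -0.00004 0 0 0 0; 1 0.0005 -0.00004 0 0 0 0; 1 0.0005 -0.00004 0 0 0 0; 1 0.0005 -0.00004 0 0 0 0"}}

```text
clock: 18.8
tool_pos: [0.6002, -0.0202, 0.0253]
orientation: [-60.6, 90.0, 24.5]
force: [-1.1, -0.2, -2.8]
gripper_width: 0.0114
```

```bash
python3 rd.py 3
```

```text
18.95 [ 0.60027 -0.0202   0.02533] F [-1.02  0.31 -2.33] sd [0.46 0.36 0.36] T [-0.02   0.315 -0.026] push [0.79 0.6  1.72] pos.n 0.59979
```

>>> {"fn": "play_rows", "kwargs": {"moves": "1 0.0001 -0.00001 0 0 0 0; 1 0.0002 -0.00002 0 0 0 0; 1 0.0003 -0.00003 0 0 0 0; 1 0.0004 -0.00003 0 0 0 0; 1 0.0004 -0.00003 0 0 0 0; 1 0.0004 -0.00003 0 0 0 0; 1 0.0004 -0.00003 0 0 0 0; 1 0.0004 -0.00003 0 0 0 0"}}

```text
clock: 19.95
tool_pos: [0.6003, -0.0203, 0.0252]
orientation: [98.9, 90.0, -176.0]
force: [-2.6, 0.9, -1.7]
gripper_width: 0.011
```

```bash
python3 rd.py 4
```

```text
20.15 [ 0.60039 -0.02025  0.02523] F [-2.9   0.23 -1.37] sd [0.56 0.23 0.08] T [ 0.109  0.888 -0.06 ] push [2.3  2.6  2.97 3.78] pos.n 0.59992
```

>>> {"fn": "play_rows", "kwargs": {"moves": "1 0 0 0 0 0 -0.001; 1 0 0 0 0 0 -0.002; 1 0 0 0 0 0 -0.003; 1 0.0001 -0.00001 0 0 0 -0.0035; 1 0.0002 -0.00002 0 0 0 -0.0035; 1 0.0002 -0.00002 0 0 0 -0.0035; 1 0.0002 -0.00002 0 0 0 -0.0035; 1 0.0002 -0.00002 0 0 0 -0.0035"}}

```text
clock: 21.15
tool_pos: [0.6004, -0.0203, 0.0252]
orientation: [101.0, 89.9, -174.2]
force: [-5.6, 2.4, -1.3]
gripper_width: 0.0111
```

```bash
python3 rd.py 4
```

```text
21.35 [ 0.60041 -0.0203   0.02519] F [-4.93  1.12 -1.09] sd [0.25 0.37 0.22] T [0.325 1.559 0.093] push [5.32 4.71 5.2  4.82] pos.n 0.59994
```

>>> {"fn": "play_rows", "kwargs": {"moves": "1 0 0 0 0 0 0.0005; 1 0 0 0 0 0 0.001; 1 0.0001 -0.00001 0 0 0 0.0013; 1 0.0002 -0.00002 0 0 0 0.0013; 1 0.0002 -0.00002 0 0 0 0.0013; 1 0.0002 -0.00002 0 0 0 0.0013; 1 0.0002 -0.00002 0 0 0 0.0013; 1 0.0002 -0.00002 0 0 0 0.0013"}}

```text
clock: 22.35
tool_pos: [0.6005, -0.0203, 0.0251]
orientation: [97.6, 89.9, -177.5]
force: [-5.1, 1.5, -1.4]
gripper_width: 0.0114
```

```bash
python3 rd.py 4
```

```text
22.55 [ 0.60045 -0.02033  0.02512] F [-5.15  0.48 -1.02] sd [0.24 0.1  0.37] T [0.306 1.633 0.025] push [5.27 4.87 5.51 5.04] pos.n 0.59999
```

>>> {"fn": "play_rows", "kwargs": {"moves": "1 0.0001 -0.00001 0 0 0 0; 1 0.0001 -0.00001 0 0 0 0; 1 0.0002 -0.00002 0 0 0 0; 1 0.0002 -0.00002 0 0 0 0; 1 0.0003 -0.00003 0 0 0 0; 1 0.0003 -0.00003 0 0 0 0; 1 0.0003 -0.00003 0 0 0 0; 1 0.0003 -0.00003 0 0 0 0"}}

```text
clock: 23.55
tool_pos: [0.6005, -0.0204, 0.025]
orientation: [98.7, 89.9, -176.3]
force: [-5.9, 0.3, -0.8]
gripper_width: 0.0111
```

```bash
python3 rd.py 4
```

```text
23.75 [ 0.60048 -0.02038  0.02501] F [-5.63  0.79 -0.74] sd [0.7  0.36 0.42] T [0.347 1.729 0.02 ] push [4.94 5.57 5.33 6.88] pos.n 0.60002
```

```bash
python3 rd.py 6
```

```text
24.05 [ 0.60049 -0.02039  0.02506] F [-5.84  1.3  -0.95] sd [0.71 0.53 0.23] T [0.325 1.722 0.041] push [6.42 5.4  4.99 5.84 7.16 5.76] pos.n 0.60002
```

>>> {"fn": "play_rows", "kwargs": {"moves": "1 0.0001 -0.00001 0 0 0 0; 1 0.0002 -0.00002 0 0 0 0; 1 0.0003 -0.00003 0 0 0 0; 1 0.0004 -0.00003 0 0 0 0; 1 0.0005 -0.00004 0 0 0 0; 1 0.0005 -0.00004 0 0 0 0; 1 0.0005 -0.00004 0 0 0 0; 1 0.0005 -0.00004 0 0 0 0"}}

```text
clock: 25.05
tool_pos: [0.6005, -0.0204, 0.0249]
orientation: [98.9, 89.8, -176.2]
force: [-6.5, 1.5, -1.4]
gripper_width: 0.0114
```

```bash
python3 rd.py 4
```

```text
25.25 [ 0.60051 -0.02046  0.02488] F [-5.77  0.89 -0.75] sd [0.31 0.6  0.33] T [0.386 1.926 0.051] push [5.63 6.26 5.51 5.88] pos.n 0.60005
```

>>> {"fn": "play_rows", "kwargs": {"moves": "1 0.0001 -0.00001 0 0 0 0; 1 0.0002 -0.00002 0 0 0 0; 1 0.0003 -0.00003 0 0 0 0; 1 0.0004 -0.00003 0 0 0 0; 1 0.0005 -0.00004 0 0 0 0; 1 0.0006 -0.00005 0 0 0 0; 1 0.0006 -0.00005 0 0 0 0; 1 0.0006 -0.00005 0 0 0 0"}}

```text
clock: 26.25
tool_pos: [0.6005, -0.0205, 0.0247]
orientation: [99.5, 89.8, -175.6]
force: [-7.7, 1.6, -0.4]
gripper_width: 0.0115
```

```bash
python3 rd.py 6; python3 -c "
from h import *
s=observe();print(s['joints'],s['joint_torque'],s['orientation'])"
```

```text
26.55 [ 0.60056 -0.02057  0.02471] F [-6.9   1.67 -0.69] sd [0.53 0.54 0.46] T [0.431 2.136 0.065] push [7.39 6.97 6.61 7.77 7.11 6.23] pos.n 0.60011
[ 13.44168888  32.2264472  -16.28433694  -0.05528354 -41.72712651
 -18.49229625] [ -0.72520304 -43.64688635  17.6460278    4.38357577   2.00073972
  -0.0695394 ] [  99.74128246   89.75927381 -175.3506607 ]
```

>>> {"fn": "play_rows", "kwargs": {"moves": "1 0.0001 -0.00001 0.0001 0 0 0; 1 0.0002 -0.00002 0.0002 0 0 0; 1 0.0003 -0.00003 0.0003 0 0 0; 1 0.0004 -0.00003 0.0003 0 0 0; 1 0.0005 -0.00004 0.0003 0 0 0; 1 0.0006 -0.00005 0.0003 0 0 0; 1 0.0008 -0.00007 0.0003 0 0 0; 1 0.0008 -0.00007 0.0003 0 0 0"}}

```text
clock: 27.55
tool_pos: [0.6006, -0.0206, 0.0247]
orientation: [99.2, 89.7, -175.9]
force: [-7.4, 0.7, 0.6]
gripper_width: 0.0115
```

```bash
python3 rd.py 6
```

```text
27.85 [ 0.60061 -0.02062  0.0247 ] F [-7.96  2.   -0.72] sd [0.72 0.48 0.26] T [0.596 2.455 0.048] push [8.28 9.54 7.97 8.   7.39 7.43] pos.n 0.60016
```

>>> {"fn": "play_rows", "kwargs": {"moves": "1 0.0002 -0.00002 0.0001 0 0 0; 1 0.0004 -0.00003 0.0002 0 0 0; 1 0.0006 -0.00005 0.0003 0 0 0; 1 0.0008 -0.00007 0.0003 0 0 0; 1 0.001 -0.00009 0.0003 0 0 0; 1 0.0012 -0.0001 0.0003 0 0 0; 1 0.0012 -0.0001 0.0003 0 0 0; 1 0.0012 -0.0001 0.0003 0 0 0"}}

```text
clock: 28.85
tool_pos: [0.6007, -0.0208, 0.0247]
orientation: [98.9, 89.5, -176.2]
force: [-9.7, 2.3, -0.1]
gripper_width: 0.0114
```

```bash
python3 rd.py 6
```

```text
29.15 [ 0.60068 -0.02076  0.02468] F [-9.57  2.21 -0.37] sd [0.3  0.36 0.21] T [0.746 2.921 0.092] push [ 9.8   9.72 10.32  9.5   9.52  9.5 ] pos.n 0.60025
```

>>> {"fn": "play_rows", "kwargs": {"moves": "1 0.0001 -0.00001 0 0 0 0; 1 0.0002 -0.00002 0 0 0 0; 1 0.0002 -0.00002 0 0 0 0; 1 0.0002 -0.00002 0 0 0 0; 1 0.0002 -0.00002 0 0 0 0; 1 0.0002 -0.00002 0 0 0 0; 1 0.0002 -0.00002 0 0 0 0; 1 0.0002 -0.00002 0 0 0 0"}}

```text
clock: 30.15
tool_pos: [0.6007, -0.0208, 0.0247]
orientation: [98.8, 89.5, -176.3]
force: [-9.9, 2.3, -0.1]
gripper_width: 0.0113
```

```bash
python3 rd.py 6; python3 -c "
from h import *
im=snap('wrist','w7'); cv2.imwrite('pics/w7c.png',cv2.resize(im[80:290,150:350,::-1],None,fx=2.8,fy=2.8,interpolation=cv2.INTER_CUBIC))"
```

```text
30.45 [ 0.60071 -0.02074  0.0247 ] F [-10.16   2.39   0.37] sd [0.51 0.44 0.33] T [0.781 3.07  0.092] push [ 9.55 10.77 10.65 10.3  10.86  9.86] pos.n 0.60028
```

View pics/w7c.png

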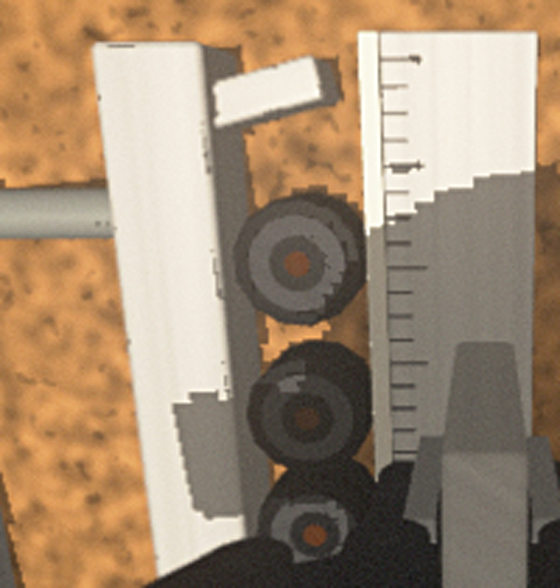

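>>> {"fn": "play_rows", "kwargs": {"moves": "1 -0.0015 0.00013 0 0 0 0; 1 -0.003 0.00026 0 0 0 0; 1 -0.005 0.00043 0 0 0 0; 1 -0.008 0.0007 0 0 0 0; 1 -0.014 0.0012 0 0 0 0; 1 -0.024 0.0021 0 0 0 0; 1 -0.036 0.0031 0 0 0 0; 1 -0.05 0.0043 0 0 0 0"}}

```text
clock: 31.5
tool_pos: [0.5538, -0.0162, 0.026]
orientation: [-67.3, 90.0, 17.6]
force: [0.0, 0.0, -3.4]
gripper_width: 0.0111
```

>>> {"fn": "play_rows", "kwargs": {"moves": "1 -0.02 0.0017 0.01 0 0 0; 1 -0.04 0.0034 0.03 0 0 0; 1 -0.06 0.005 0.055 0 0 0; 1 -0.06 0.005 0.06 0 0 0; 1 -0.06 0.005 0.06 0 0 0; 1 -0.06 0.005 0.06 0 0 0; 1 -0.06 0.005 0.06 0 0 0; 1 -0.06 0.005 0.06 0 0 0"}}

```text
clock: 32.5
tool_pos: [0.4946, -0.0114, 0.0853]
orientation: [111.6, 89.9, -163.5]
force: [-0.2, -0.0, -1.8]
gripper_width: 0.0111
```

Run:
```python
from edge import *
from scipy.spatial.transform import Rotation as Ro
s=observe(); m=camera_model("wrist"); im=snap("wrist","w8"); z=s["tool_pos"][2]; V,S,cross,fit,out=lines(im,m,0)
o=Ro.from_euler("xyz",s["orientation"],degrees=True).as_matrix()
print(s["clock"],s["tool_pos"],s["force"],"toolyaw",np.degrees(np.arctan2(-o[1,1],-o[0,1])), "x axis",o[:,0])
fit("edge",[(x,r) for r in range(94,140) if (x:=cross(S[r],262,300,90,False))],z-.0124)
e=out["edge"]; 
print("front-tcp", [float((q[:2]-s["tool_pos"][:2])@e[2]) for q in e[0]])
```

```text
32.5 [ 0.49460554 -0.01137443  0.08527543] [-0.24515982 -0.04085641 -1.83205968] toolyaw -5.068138217999381 x axis [-1.12393629e-03 -3.33901736e-04 -9.99999313e-01]
edge n 46 rms 0.065 ends [[0.5109, -0.098], [0.5129, -0.0749]] yaw -5.04
front-tcp [0.0238275948485757, 0.0238275948485757]
```

>>> {"fn": "play_rows", "kwargs": {"moves": "1 0 -0.02 0 0 0 0.08; 1 0 -0.055 0 0 0 0.24; 1 0 -0.09 0 0 0 0.4; 1 0 -0.125 0 0 0 0.57; 1 0 -0.16 0 0 0 0.74; 1 0 -0.195 0 0 0 0.9; 1 0 -0.23 0 0 0 1.06; 1 -0.001 -0.255 0 0 0 1.17"}}

```text
clock: 33.55
tool_pos: [0.4935, -0.2678, 0.0856]
orientation: [34.3, 90.0, -173.5]
force: [1.4, -0.2, -1.0]
gripper_width: 0.0114
```

>>> {"fn": "play_rows", "kwargs": {"moves": "1 -0.001 -0.02 0 0 0 0.08; 1 -0.001 -0.03 0 0 0 0.133; 1 -0.001 -0.03 0 0 0 0.133; 1 -0.001 -0.03 -0.01 0 0 0.133; 1 -0.001 -0.03 -0.02 0 0 0.133; 1 -0.001 -0.03 -0.03 0 0 0.133; 1 -0.001 -0.03 -0.03 0 0 0.133; 1 -0.001 -0.03 -0.03 0 0 0.133"}}

```text
clock: 34.55
tool_pos: [0.4929, -0.2963, 0.0559]
orientation: [134.5, 90.0, -65.9]
force: [0.2, -0.4, -2.6]
gripper_width: 0.0109
```

Run:
```python
from edge import *
from scipy.spatial.transform import Rotation as Ro
read_camera("wrist");read_camera("wrist")
s=observe(); m=camera_model("wrist"); im=snap("wrist","w9"); z=s["tool_pos"][2]; V,S,cross,fit,out=lines(im,m,0)
o=Ro.from_euler("xyz",s["orientation"],degrees=True).as_matrix()
print(s["clock"],s["tool_pos"],s["force"],"toolyaw",np.degrees(np.arctan2(-o[1,1],-o[0,1])))
fit("edge",[(x,r) for r in range(94,140) if (x:=cross(S[r],262,300,60,False))],z-.0124)
u=np.array([np.cos(np.radians(69.6)),np.sin(np.radians(69.6))]);v=np.array([-u[1],u[0]])
P=[[*(np.array((.4935,-.294))+a*u+b*v),.004] for a,b in((-.03,-.095),(-.03,.095),(.03,.095),(.03,-.095))]
print(proj("wrist",P,m))
cv2.imwrite("pics/w9c.png",cv2.resize(im[40:300,220:420,::-1],None,fx=2.3,fy=2.3,interpolation=cv2.INTER_CUBIC))
```

```text
34.65 [ 0.49297244 -0.29636374  0.0562867 ] [-0.41323866  0.19471916 -1.9680682 ] toolyaw 69.61068591105558
edge n 46 rms 0.092 ends [[0.58, -0.3037], [0.5583, -0.2956]] yaw 69.47
[[363.21616964  84.47728622]
 [354.19932786 329.20741065]
 [282.54434885 329.15260273]
 [271.839528    84.41722957]]
```

View pics/w9c.png

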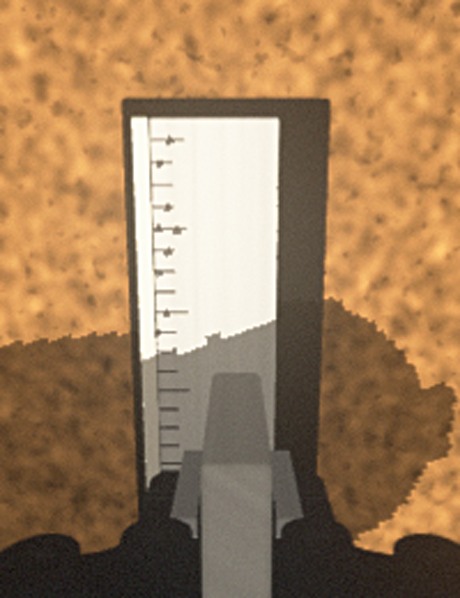

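>>> {"fn": "play_rows", "kwargs": {"moves": "1 0 0 -0.006 0 0 0; 1 0 0 -0.012 0 0 0; 1 0 0 -0.017 0 0 0; 1 0 0 -0.021 0 0 0; 1 0 0 -0.024 0 0 0; 1 0 0 -0.026 0 0 0; 1 0 0 -0.0275 0 0 0; 1 0 0 -0.0275 0 0 0"}}

```text
clock: 35.7
tool_pos: [0.4928, -0.2963, 0.0285]
orientation: [-177.8, 90.0, -18.2]
force: [-0.7, -0.3, -2.3]
gripper_width: 0.0114
```

```bash
python3 rd.py 4
```

```text
35.9 [ 0.49267 -0.29627  0.02846] F [ 0.1   0.03 -1.78] sd [0.56 0.77 0.57] T [-0.01   0.016  0.025] push [ 0.06  0.02  0.44 -0.92] pos.n 0.51642
```

>>> {"fn": "play_rows", "kwargs": {"moves": "1 0 0 -0.0003 0 0 0; 1 0 0 -0.0006 0 0 0; 1 0 0 -0.0008 0 0 0; 1 0 0 -0.001 0 0 0; 1 0 0 -0.001 0 0 0; 1 0 0 -0.001 0 0 0; 1 0 0 -0.001 0 0 0; 1 0 0 -0.001 0 0 0"}}

```text
clock: 36.9
tool_pos: [0.4927, -0.2963, 0.0284]
orientation: [158.5, 90.0, -41.9]
force: [-2.8, 3.4, 7.2]
gripper_width: 0.011
```

```bash
python3 rd.py 4
```

```text
37.1 [ 0.4927  -0.29629  0.0284 ] F [-1.98  2.2   6.74] sd [0.38 0.29 0.22] T [ 0.589  0.661 -0.048] push [1.93 2.07 2.8  1.85] pos.n 0.51644
```

>>> {"fn": "play_rows", "kwargs": {"moves": "1 0 0 0.0004 0 0 0; 1 0 0 0.0008 0 0 0; 0.8 0 0 0.0008 0 0 0; 0.6 0 0 0.0008 0 0 0; 0.4 0 0 0.0008 0 0 0; 0.2 0 0 0.0008 0 0 0; 0 0 0 0.0008 0 0 0; 0 0 0 0.0008 0 0 0"}}

```text
clock: 38.1
tool_pos: [0.4927, -0.2963, 0.0282]
orientation: [123.2, 90.0, -77.2]
force: [-0.5, 0.3, 0.0]
gripper_width: 0.0854
```

>>> {"fn": "play_rows", "kwargs": {"moves": "0 0 0 0.0008 0 0 0; 0 0 0 0.01 0 0 0; 0 0 0 0.03 0 0 0; 0 0 0 0.06 0 0 0; 0 0 0 0.09 0 0 0; 0 -0.01 0.02 0.13 0 0 0; 0 -0.02 0.04 0.17 0 0 0; 0 -0.03 0.06 0.2 0 0 0"}}

```text
clock: 39.1
tool_pos: [0.4626, -0.2359, 0.2309]
orientation: [-174.9, 89.8, -15.3]
force: [0.9, 0.8, -0.0]
gripper_width: 0.0853
```

>>> {"fn": "play_rows", "kwargs": {"moves": "0 -0.03 0 0 0 0 0; 0 -0.06 0 0 0 0 0; 0 -0.09 0 0 0 0 0; 0 -0.1 0 0 0 0 0; 0 -0.1 0 0 0 0 0; 0 -0.1 0 0 0 0 0; 0 -0.1 0 0 0 0 0; 0 -0.1 0 0 0 0 0"}}

```text
clock: 40.1
tool_pos: [0.3631, -0.2363, 0.228]
orientation: [17.1, 90.0, 176.7]
force: [0.1, -0.8, 0.3]
gripper_width: 0.0855
```

Run:
```python
from h import *
s=observe();print(s["clock"],s["tool_pos"],s["force"],s["gripper_width"])
t=snap("top","top9");sd=snap("side","side9")
a=cv2.resize(t[112:212,275:375],None,fx=4,fy=4,interpolation=cv2.INTER_CUBIC)
b=cv2.resize(t[182:282,395:495],None,fx=4,fy=4,interpolation=cv2.INTER_CUBIC)
c=cv2.resize(sd[325:400,295:445],(400,200),interpolation=cv2.INTER_CUBIC)
d=cv2.resize(sd[165:255,280:430],(400,240),interpolation=cv2.INTER_CUBIC)[40:]
d=cv2.resize(sd[180:250,290:430],(400,200),interpolation=cv2.INTER_CUBIC)
cv2.imwrite("pics/fin.png",np.vstack([np.hstack([a,b]),np.hstack([c,d])])[:,:,::-1])
```

```text
40.1 [ 0.36307827 -0.23628898  0.22797725] [ 0.12150244 -0.78568844  0.3236461 ] 0.08554397015506973
```

View pics/fin.png

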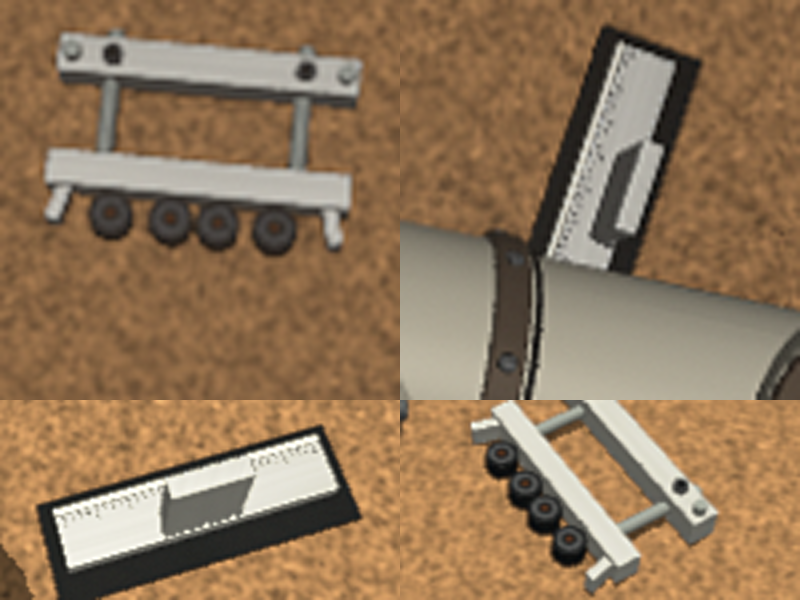

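```bash
python3 -c "
from station import *
print(hand_in())"
```

```text
the job is handed in; nothing more can be done
None
```

The job is done and handed in at about 40 s on the robot's clock.

- **Push:** I gripped the straightedge by its rib and turned it parallel to the stop bar. I pushed the four cores along the jig axis until I felt the bar. First contact was on one end of the row, so I trimmed the yaw by about 0.1° in all.
- **Press:** I ramped to about 10 N and held it for over a second. Averages were 9.7 N, then 10.3 N, and the highest single noisy reading was 10.9 N. The force was read at the wrist, so it includes a little drag. As the press grew, the foot dipped and rested lightly on the bench.
- **Return:** I stood the straightedge back on its mat along the mat's length at 69.6° yaw, opened the gripper, and moved clear.

**Last checks:**
- **Cores:** The final top and side views show all four standing in one straight row against the bar. Their centres line up with the bar's slope to within the picture's resolution, so contact of each core is inferred from that and the push, not felt one by one.
- **Straightedge:** It stands on the mat, parallel to it. The arm hides one end in the last top view, but the side view shows it whole.
- **Bystanders:** I did not re-measure the canister, bracket or carrier. The arm never went near them.
- **Disagreement:** Estimates of the bar's yaw ran from -4.9° to -5.4°, which I settled by feel at about -5.07°.

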